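# Zero a mandoline slicer with a straightedge

## Robot

A 7-joint arm with a two-finger parallel gripper is mounted at the origin on a cart in front of the work surface, level with it; the furniture and walls round the work are solid. World frame = base frame: x ahead of the robot, y to its left, z up, the work surface at z = 0. Lengths are in m, angles in rad, forces in N, time in s.
With the tool pointing down it reaches from about 0.4 to 0.875 m from the base axis. Payload 19.3 kg.
Tool frame: the origin (TCP) lies at the very end of the fingers, on their centre line; the grasp point (between the pads) lies 19 mm behind it; z points along the fingers, y is the line along which they close (so a half turn about z gives the same grasp; the last joint's range is limited). The gripper opens to 85 mm and grips with 20 to 120 N. Pads are 22 mm wide; open, the fingers measure 114 mm over their backs; the gripper's body (76 mm by 85 mm) begins 54 mm behind the grasp point. The pads swing forward as they close: fully open they stand 13 mm farther back than shut.
Start: joints at [-1.263, 0.521, -0.036, 1.599, 0.021, 1.021, -0.113], TCP at [0.231, 0.581, 0.231] pointing down, gripper open.
Joint ranges: [-2.91, 2.91], [-0.3, 2.13], [-1.5, 1.42], [0.17, 2.43], [-1.26, 4.41], [0.16, 1.93], [-2.52, 2.52]. Speed limits (rad/s): [1.89, 1.89, 2.39, 2.39, 3.01, 3.01, 3.01].

## Interface

Orientations are given as [roll, pitch, yaw] about the fixed x, y, z axes, in that order (R = Rz(yaw) Ry(pitch) Rx(roll)).
In Python, from workcell import bot gives the robot as it stands.
- The arm moves only by the shell command python3 -m crank 'ROWS' [FORCE]. ROWS is a JSON object of lists of equal length, an entry for each row: "travel": the shift along the world's x, y, z in cm, a list of three; "turn": the turn, a rotation vector about the world's x, y, z in degrees, a list of three; "gripper": the closure, from 0 (fully open) to 1 (shut). A call has exactly 5 rows; each row is the pose to reach, as a shift and turn from the pose commanded when the call began; what a row does not reach only later rows make up. A row lasts 1/10 s, in which the tool goes at most 50 mm and 8.59 degrees, less where a joint would pass 70% of its speed; a pose out of reach is approached as far as the arm can. A call with a gripper value outside its range is refused whole. The fingers move at their own pace and stop on an object; FORCE is the grip in N (left out, the last holds). Time passes only in rows, so rows that repeat a pose let the fingers close, or fill a call up. It gives the time, the measured TCP pose, the force, the opening and the grip force at its end, in the units of the state.
- bot.observe(): the state, without advancing time (a new reading comes with each control period).
- bot.grab_frame(name): name is "side" or "top"; returns a dict with "pixels" (400x640x3 uint8, red, green, blue), "fx", "fy", "cx", "cy" (pixels), "extrinsics" (4x4, takes a point from world to camera coordinates). Camera axes: x right, y down, z forward; pixel columns grow to the right and rows downward; lengths in m; the calibration is good to about 2 mm. A picture is of the moment at which its call begins. There is no depth.
- bot.job_done(): hands the job in; it is judged then, once.
The state is a dict: "clock": time; "qpos": joint angles; "qd": joint speeds; "joint_efforts": joint torques, N m; "position": TCP position; "tool_rot": TCP orientation; "force": force on the tool from outside, world axes, zero at the start; "moment": the same for the moment, N m; "grip_width": finger opening in m; "finger_force": force on a finger pad.
Only numpy, scipy, OpenCV 4.12 (cv2) and the standard library are available. Lean on these libraries where they do the work, as an engineer would, in place of code of your own. Each camera call takes 0.05 s, during which the arm holds its last target. There are 200 camera calls.

## Task

Set the mandoline slicer to zero: lay the ruler lengthwise across its slot, three fifths of it on the rear plate and two fifths reaching over the ramp, let go, and press the ramp end lightly to feel it rock. Turn the red dial until the ruler no longer rocks, then prove it with a light press of a few newtons on the end over the rear plate and, last, on the end over the ramp. Leave the ruler lying there untouched, and leave the other things alone.

Things in the scene. Friction and masses are not known exactly. Their poses are not given: they have to be found in the camera images.
- slicer: Mandoline slicer on rubber feet (cannot move): 377x132x58 mm, black frame, two level silver plates 106 mm wide between 12 mm rails whose tops are 58 mm up. Origin on the worktop under the 8 mm blade slot (x -4 to +4 mm); x runs from the ramp to the rear plate (away from the robot), y left. Press the ruler on it with 3 to 12 N; over 35 N bends the plates, so touch down below 10 mm/s.
- ramp_mid (a point): Frame-fixed mark 50 mm above the worktop over the middle of the ramp (slicer x = -74 mm). The ramp is the front plate, slicer x -144 to -4 mm; the dial raises it. At first it is 1.5 to 7.5 mm below the rear plate. A ruler on the rear plate whose ramp end is pressed tips about the rear plate's front edge (x = +4 mm) until its end meets the ramp.
- rear_mid (a point): Frame-fixed mark 50 mm above the worktop over the middle of the rear plate (slicer x = +84 mm). The rear plate carries the blade, slicer x +4 to +164 mm, rigid in use. Its top lies somewhere from 47.5 to 52.5 mm above the worktop, depending on the blade cassette fitted, so neither the dial nor any measured pose tells when the plates are flush.
- dial (a joint): Angle (rad, 0 to 2.0) of the red thickness dial, vertical axis, right of the ramp. Grows clockwise seen from above and raises the ramp 5 mm per rad. Stiff (0.25 N m), stays where left, also under load. Starts at 0 to 0.2. Its bar grip (42 mm long, 13 wide, top 79 mm above the worktop) lies along slicer x at 0, turned by minus this angle about z.
- dial_grip (a point): Point on the dial's axis, 70 mm above the worktop, 9 mm below the top of its bar grip; the bar rises 29 mm above the 47 mm wide disc of the dial. The rail beside it is 34 mm away and lower. It lies at slicer x = -75, y = -100 mm; the black foot under the dial reaches 31 mm further out.
- ruler: Straightedge: silver aluminium safety ruler, 220 mm long (its x axis), 30 mm wide, 0.2 kg. A 5 mm thick base strip with a raised blue grip rib 14 mm wide along its middle over the full length; the rib's flat top is 16 mm above the underside. Origin at the centre of the flat underside, z up out of the rib. Starts on the worktop to the robot's right. Both ways round are alike.
- tamper: Bystander: coffee tamper with wooden handle, 57 mm across, 82 mm high; left of the slicer's rear end. Leave it alone.
- tumbler: Bystander: clear drinking glass, 80 mm across, 91 mm high; on the front strip to the right. Leave it alone.
- pinch_pot: Bystander: small round wooden salt pot, 73 mm across, 35 mm high; left of the slicer, beside the coffee machine. Leave it alone.

How it is judged:
By the outcome, as a careful person would: the job done as asked, in the order asked, and still so for the second after the job is handed in, with the robot touching nothing.
It also fails if it takes over 70 s, if anything falls off the work surface, if the arm or the gripper's body presses on something with over 40 N, if the wrist force passes 120 N, or if a joint passes its speed limit or range.

## Working session

There is one attempt and no reset: what is moved stays moved. The work goes in short steps, Python scripts to look and compute and a shell command to move; the robot and the scene stay as the last step left them, time stands still between calls to the robot, and variables do not carry over. Pictures are saved under pics/ and viewed, at most 10 in all, crops included, and the job is handed in when it is done.

```bash
ls; mkdir -p pics
cat > h.py <<'E'
import numpy as np, cv2
from workcell import bot
def grab(n,save=None):
    f=bot.grab_frame(n)
    if save: cv2.imwrite(f'pics/{save}.png',cv2.cvtColor(f['pixels'],cv2.COLOR_RGB2BGR))
    return f
def ray(f,u,v):
    T=np.array(f['extrinsics']);R=T[:3,:3];c=-R.T@T[:3,3]
    d=R.T@np.array([(u-f['cx'])/f['fx'],(v-f['cy'])/f['fy'],1.]);return c,d
def onz(f,u,v,z):
    c,d=ray(f,u,v);return c+d*(z-c[2])/d[2]
def proj(f,p):
    T=np.array(f['extrinsics']);q=T[:3,:3]@np.array(p)+T[:3,3]
    return f['fx']*q[0]/q[2]+f['cx'],f['fy']*q[1]/q[2]+f['cy']
E
python3 - <<'E'
from h import *
for n in('side','top'):
    f=grab(n,n+'0'); print(n,f['fx'],f['cx'],f['cy'],ray(f,320,200))
s=bot.observe();print(s)
E
```

```text
pics
side 417.14158332530275 314.3837435847714 201.81740861346452 (array([ 0.28353351, -1.44874573,  0.75082294]), array([ 0.16641593,  0.87968886, -0.44570562]))
top 454.6479469406668 314.9867602689092 197.44224499519447 (array([ 0.1529631 , -0.07497423,  1.79859155]), array([ 0.20319852, -0.01755371, -0.97905846]))
{'clock': 0.1, 'qpos': array([-1.2631858 ,  0.52195232, -0.03634183,  1.59993945,  0.0211995 ,
        1.02109589, -0.11280497]), 'qd': array([ 0.00137711, -0.00148524, -0.00028004, -0.00188864, -0.00151505,
       -0.00113121,  0.00116601]), 'joint_efforts': array([ 3.44340348e-03, -9.28476048e+01,  1.98460311e+00, -3.70531368e+01,
        1.82701513e-02,  5.51092322e-03,  1.72641950e-05]), 'position': array([0.23046756, 0.5806365 , 0.23078856]), 'tool_rot': array([-3.14058449e+00,  6.26628150e-05,  2.76377822e+00]), 'force': array([-0.13260766, -0.29393953, -0.03998337]), 'moment': array([-0.00877937, -0.01164601,  0.01539588]), 'finger_force': 0.0, 'grip_width': 0.0852522416842399}
```

View pics/top0.png

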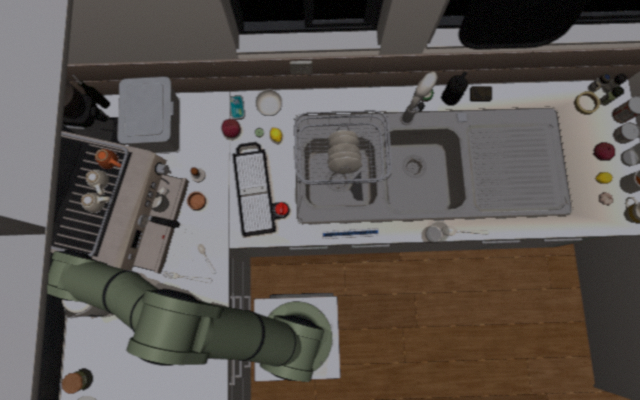

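View pics/side0.png

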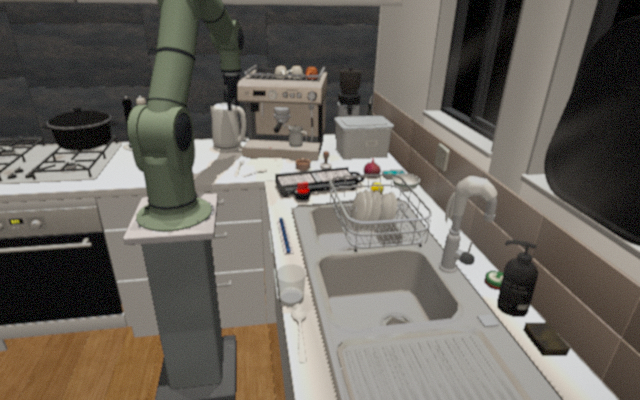

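The top view shows the slicer at about (253,190), with its dial at (281,210). The ruler is at (350,233), the tumbler at (436,232) and the dish rack to the right at (345,150). The side view shows the ruler at (285,236) and the dial at (303,192).

```bash
cat > meas.py <<'E'
from h import *
def mask(f,k):
    h=cv2.cvtColor(f['pixels'],cv2.COLOR_RGB2HSV)
    if k=='blue': return cv2.inRange(h,(100,90,40),(125,255,255))
    if k=='red': return cv2.inRange(h,(0,150,80),(8,255,255))|cv2.inRange(h,(172,150,80),(180,255,255))
    return cv2.inRange(h,(0,0,0),(180,255,60))
def comps(f,k,roi,amin=15):
    m=mask(f,k);z=np.zeros_like(m);x0,y0,x1,y1=roi;z[y0:y1,x0:x1]=m[y0:y1,x0:x1]
    n,l,s,c=cv2.connectedComponentsWithStats(z)
    return [(l==i,s[i],c[i]) for i in range(1,n) if s[i][4]>=amin]
def ends(m):
    p=np.argwhere(m)[:,::-1].astype(np.float32);r=cv2.minAreaRect(p);return r
E
python3 - <<'E'
from meas import *
f=grab('top');g=grab('side')
for m,s,c in comps(f,'blue',(310,220,400,250)):
    r=ends(m);print('ruler top',s,c,r);b=cv2.boxPoints(r);print(np.array([onz(f,*p,.016) for p in b]).round(4),onz(f,*c,.016))
for m,s,c in comps(g,'blue',(265,205,305,265)):
    r=ends(m);print('ruler side',s,c,r);b=cv2.boxPoints(r);print(np.array([onz(g,*p,.016) for p in b]).round(4),onz(g,*c,.016))
for m,s,c in comps(f,'red',(265,195,300,225)): print('dial',s,c,onz(f,*c,.06))
for m,s,c in comps(g,'red',(285,175,320,210)): print('dial side',s,c,onz(g,*c,.06))
for m,s,c in comps(f,'dark',(228,138,295,240)):
    r=ends(m);print('slicer',s,c,r);b=cv2.boxPoints(r);print(np.array([onz(f,*p,.058) for p in b]).round(4))
im=cv2.cvtColor(f['pixels'],cv2.COLOR_RGB2BGR)[135:250,220:380]
cv2.imwrite('pics/c1.png',cv2.resize(im,None,fx=5,fy=5,interpolation=cv2.INTER_CUBIC))
E
```

```text
ruler top [323 231  55   5 109] [350.55963303 232.88073394] ((350.0231018066406, 232.91539001464844), (2.0523908138275146, 54.08326721191406), 86.8201675415039)
[[ 0.3882 -0.1139  0.016 ]
 [ 0.393  -0.3274  0.016 ]
 [ 0.3849 -0.3274  0.016 ]
 [ 0.38   -0.114   0.016 ]] [ 0.38659839 -0.22272533  0.016     ]
ruler side [280 219  10  33  65] [284.4        235.75384615] ((284.23529052734375, 234.94117736816406), (32.98484420776367, 2.425356149673462), 75.96376037597656)
[[ 0.3841 -0.1318  0.016 ]
 [ 0.3929 -0.1286  0.016 ]
 [ 0.3983 -0.3402  0.016 ]
 [ 0.3906 -0.3425  0.016 ]] [ 0.39166533 -0.2480001   0.016     ]
dial [275 203  13  12 120] [281.3 208.4] [0.48539756 0.04551088 0.06      ]
dial side [297 183  13  11 115] [302.82608696 188.25217391] [0.49269101 0.02583895 0.06      ]
slicer [233 143  56  93 606] [256.4009901  192.24422442] ((260.94879150390625, 187.56483459472656), (91.54511260986328, 48.25543212890625), 83.2901611328125)
[[0.7516 0.2404 0.058 ]
 [0.769  0.0477 0.058 ]
 [0.3991 0.0126 0.058 ]
 [0.3833 0.1973 0.058 ]]
```

View pics/c1.png

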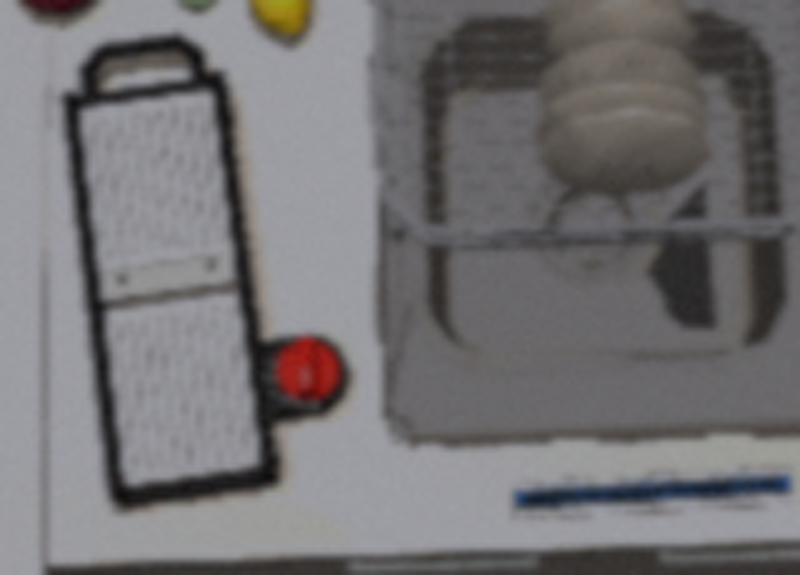

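The crop shows the slicer frame with outer corners near crop px (67,95), (222,75), (278,480) and (115,505), the blade slot from (100,303) to (238,285), and the dial at (308,368). The ruler runs from (515,497) to (790,485). Next I'll fit the rail, slot and ruler lines more precisely.

Run:
```python
from meas import *
f=grab('top');g=cv2.cvtColor(f['pixels'],cv2.COLOR_RGB2GRAY).astype(float)
print(g[180,228:285].astype(int)); print(g[188:206,255].astype(int))
def railfit(off):
    P=[]
    for v in range(160,230):
        uc=235.5+(v-156)*(9.8/82)+off      # seed along left rail (crop 67..115)
        us=np.arange(int(uc-4),int(uc+6));w=np.clip(100-g[v,us],0,None)
        if w.sum()>50:P.append(onz(f,(w*us).sum()/w.sum(),v,.058)[:2])
    P=np.array(P);a=np.polyfit(P[:,0],P[:,1],1);r=P[:,1]-np.polyval(a,P[:,0]);k=abs(r)<.003
    a=np.polyfit(P[k,0],P[k,1],1);print('rail',a,np.degrees(np.arctan(a[0])),r.std(),k.sum());return a
L=railfit(0);R=railfit(29.5)
# slot
S=[]
for u in range(244,265):
    vc=195.6-(u-240)*(3.6/27.6);vs=np.arange(int(vc-2),int(vc+4));w=np.clip(130-g[vs,u],0,None)
    if w.sum()>20:S.append(onz(f,u,(w*vs).sum()/w.sum(),.05)[:2])
S=np.array(S);b=np.polyfit(S[:,1],S[:,0],1);print('slot x=',b,np.degrees(np.arctan(b[0])))
th=np.arctan((L[0]+R[0])/2);c=(L+R)/2
y=c[1]+c[0]*.55
for _ in range(5): x=np.polyval(b,y);y=np.polyval(c,x)
o=np.array([x,y]);ex=np.array([np.cos(th),np.sin(th)]);ey=np.array([-ex[1],ex[0]])
print('origin',o,'yaw',np.degrees(th),'railsep',(L[1]-R[1]+.55*(L[0]-R[0]))*np.cos(th))
d=onz(f,281.3,208.4,.062)[:2]-o;print('dial in slicer',d@ex,d@ey,'pred world',o-.075*ex-.1*ey)
m=[q for q in comps(f,'blue',(310,220,400,250))][0][0];p=np.argwhere(m)
Q=np.array([onz(f,u,v,.016)[:2] for v,u in p]);q=np.polyfit(Q[:,1],Q[:,0],1);print('ruler yaw from y',-np.degrees(np.arctan(q[0])),Q.mean(0),(Q[:,1].max()+Q[:,1].min())/2)
```

```text
[151 151 156 158 157 152 136  96  48  45  89 128 142 148 152 142 143 150
 145 143 147 146 147 144 147 151 149 147 151 149 150 151 142 143 146 145
 140 113  60  31  60 107 137 149 155 158 156 158 158 156 156 157 157 157
 158 157 159]
[144 146 147 147 131  97 101 133 153 151 146 143 143 143 146 146 146 146]
rail [0.11811119 0.14848277] 6.736064958852541 0.0008416698379145093 69
rail [0.12038378 0.02684172] 6.864449005173271 0.0028868531837614063 50
slot x= [-0.11216021  0.56723561] -6.399560698303522
origin [0.55004662 0.15325392] yaw 6.800265558086928 railsep 0.11954417349381925
dial in slicer -0.07734808404188916 -0.09942240214332036 pred world [0.4874151  0.04507678]
ruler yaw from y 1.6129666716367788 [ 0.38654552 -0.22329218] -0.22066654591377116
```

```bash
python3 -m crank '{"travel":[[3,-4,0],[6,-8,0],[9,-12,0],[12,-16,0],[15,-20,0]],"turn":[[0,0,-7],[0,0,-14],[0,0,-21],[0,0,-28],[0,0,-35]],"gripper":[0.3,0.3,0.3,0.3,0.3]}' 40
```

```text
clock: 0.75
position: [0.3814, 0.3792, 0.2314]
tool_rot: [3.141, -0.0, 2.148]
force: [0.8, 0.2, -0.3]
grip_width: 0.0597
finger_force: 0.0
```

```bash
python3 -m crank '{"travel":[[2,-4.5,0],[4,-9,0],[6,-13.5,0],[7,-18,0],[7,-22.5,0]],"turn":[[0,0,-4],[0,0,-8],[0,0,-12],[0,0,-16],[0,0,-20]],"gripper":[0.3,0.3,0.3,0.3,0.3]}'
python3 -m crank '{"travel":[[-0.5,-4.5,0],[-1,-9,0],[-2,-13.5,0],[-3,-18,-2],[-4,-22.5,-4]],"turn":[[0,0,-3],[0,0,-6],[0,0,-9],[0,0,-10],[0,0,-11]],"gripper":[0.3,0.3,0.3,0.3,0.3]}'
python3 -m crank '{"travel":[[-1,-4,-2],[-2,-8,-4],[-2.5,-11,-7],[-2.5,-15,-8],[-2.5,-15,-8]],"turn":[[0,0,0],[0,0,0],[0,0,0],[0,0,0],[0,0,0]],"gripper":[0.3,0.3,0.3,0.3,0.3]}'
```

```text
clock: 1.25
position: [0.4514, 0.1538, 0.2313]
tool_rot: [3.141, 0.0, 1.8]
force: [1.0, -0.7, -1.3]
grip_width: 0.06
finger_force: 0.0
clock: 1.75
position: [0.4104, -0.0701, 0.1915]
tool_rot: [3.14, -0.0, 1.612]
force: [2.0, 0.3, 0.3]
grip_width: 0.0604
finger_force: 0.0
clock: 2.25
position: [0.3842, -0.2233, 0.1103]
tool_rot: [-3.14, 0.001, 1.605]
force: [1.1, 0.2, 0.5]
grip_width: 0.0598
finger_force: 0.0
```

```bash
python3 -m crank '{"travel":[[0.2,0.2,-3],[0.2,0.2,-6],[0.2,0.2,-8],[0.2,0.2,-9],[0.2,0.2,-9.5]],"turn":[[0,0,0],[0,0,0],[0,0,0],[0,0,0],[0,0,0]],"gripper":[0.4,0.4,0.4,0.4,0.4]}'
python3 -m crank '{"travel":[[0,0,-0.2],[0,0,-0.4],[0,0,-0.6],[0,0,-0.7],[0,0,-0.7]],"turn":[[0,0,0],[0,0,0],[0,0,0],[0,0,0],[0,0,0]],"gripper":[0.4,0.4,0.4,0.4,0.4]}'
```

```text
clock: 2.75
position: [0.3876, -0.2165, 0.0161]
tool_rot: [-3.141, -0.0, 1.612]
force: [0.4, -0.2, 0.6]
grip_width: 0.0511
finger_force: 0.0
clock: 3.25
position: [0.3878, -0.2166, 0.0096]
tool_rot: [3.141, 0.0, 1.612]
force: [-0.6, -0.1, 0.3]
grip_width: 0.0509
finger_force: 0.0
```

```bash
python3 -m crank '{"travel":[[0,0,0],[0,0,0],[0,0,0],[0,0,0],[0,0,0]],"turn":[[0,0,0],[0,0,0],[0,0,0],[0,0,0],[0,0,0]],"gripper":[0.7,0.8,1,1,1]}' 50
python3 -c "
from h import *
f=grab('top','g1');g=grab('side','g2');a=cv2.imread('pics/g1.png')[200:260,290:400];b=cv2.imread('pics/g2.png')[190:270,230:340]
a=cv2.resize(a,(770,420)[:2],interpolation=2)[:,:];b=cv2.resize(b,(220,160),interpolation=2)
cv2.imwrite('pics/g3.png',np.vstack([a,np.hstack([b,np.zeros((160,550,3),np.uint8)])]))"
```

```text
clock: 3.75
position: [0.3879, -0.2167, 0.0098]
tool_rot: [3.141, 0.0, 1.612]
force: [-0.5, 1.0, 9.2]
grip_width: 0.012
finger_force: 48.8
```

View pics/g3.png

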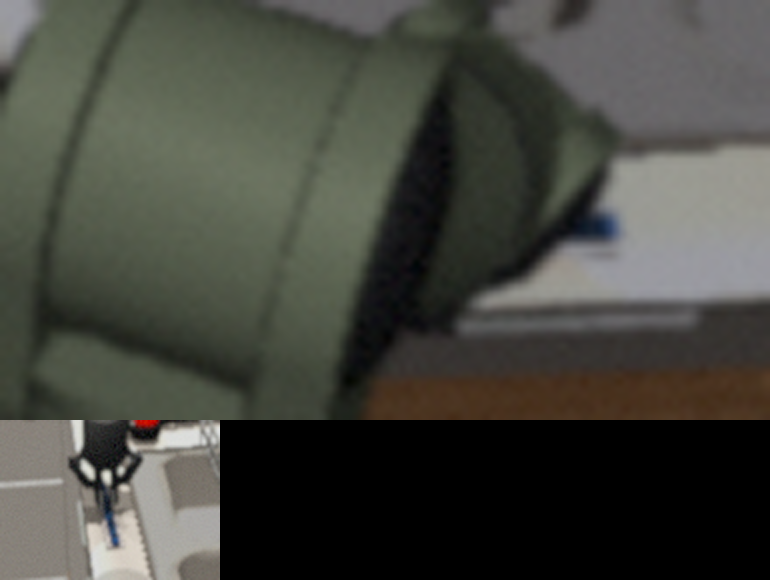

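The ruler is gripped. Its right end is still at about (378,232), so its centre lies 4 mm from the TCP toward -y. Now I'll lift, carry and turn it.

```bash
python3 -m crank '{"travel":[[0,0,2],[0,0,6],[0,0,11],[0,0,15],[0,0,19]],"turn":[[0,0,0],[0,0,0],[0,0,0],[0,0,0],[0,0,0]],"gripper":[1,1,1,1,1]}' 60
python3 -m crank '{"travel":[[0.3,4,0],[0.6,8.5,0],[1,13,0],[1.5,18,0],[2,23,0]],"turn":[[0,0,6],[0,0,13],[0,0,20],[0,0,27],[0,0,34]],"gripper":[1,1,1,1,1]}'
python3 -m crank '{"travel":[[3,4,0],[6,7,0],[10,10,0],[13,12,0],[16.1,14.2,0]],"turn":[[0,0,8],[0,0,16],[0,0,24],[0,0,32],[0,0,40]],"gripper":[1,1,1,1,1]}'
python3 -m crank '{"travel":[[0,0,-1],[0,0,-3],[0,0,-5],[0,0,-7],[0,0,-7]],"turn":[[0,0,8],[0,0,16],[0,0,20.4],[0,0,20.4],[0,0,20.4]],"gripper":[1,1,1,1,1]}'
```

```text
clock: 4.35
position: [0.3872, -0.2165, 0.2012]
tool_rot: [-3.141, -0.0, 1.612]
force: [1.0, 0.1, -2.1]
grip_width: 0.0115
finger_force: 59.7
clock: 4.85
position: [0.4072, 0.0147, 0.1997]
tool_rot: [3.141, 0.0, 2.21]
force: [0.5, 0.3, -1.3]
grip_width: 0.0116
finger_force: 59.7
clock: 5.35
position: [0.5694, 0.1557, 0.1991]
tool_rot: [-3.141, -0.001, 2.909]
force: [0.0, -0.6, -1.5]
grip_width: 0.0117
finger_force: 59.7
clock: 5.85
position: [0.567, 0.1542, 0.127]
tool_rot: [-3.141, -0.004, -3.024]
force: [-0.5, 0.2, -1.6]
grip_width: 0.0118
finger_force: 59.7
```

```bash
python3 -c "
from meas import *
print(bot.observe()['position'],bot.observe()['tool_rot'])
f=grab('top','t4');g=grab('side','s4')
for m,s,c in comps(f,'blue',(225,130,300,245),4):print('top',s,c)
for m,s,c in comps(g,'blue',(260,140,370,200),4):print('side',s,c)
a=cv2.imread('pics/t4.png')[125:250,215:335];b=cv2.imread('pics/s4.png')[130:230,250:410]
cv2.imwrite('pics/v4.png',np.hstack([cv2.resize(a,(360,375),interpolation=2),cv2.resize(b,(440,275),interpolation=2,).copy() if 0 else cv2.copyMakeBorder(cv2.resize(b,(440,275),interpolation=2),0,100,0,0,0)]))"
```

```text
[0.56701908 0.15424973 0.12704384] [-3.1405892  -0.00442337 -3.02392061]
side [335 158   4   1   4] [336.5 158. ]
```

View pics/v4.png

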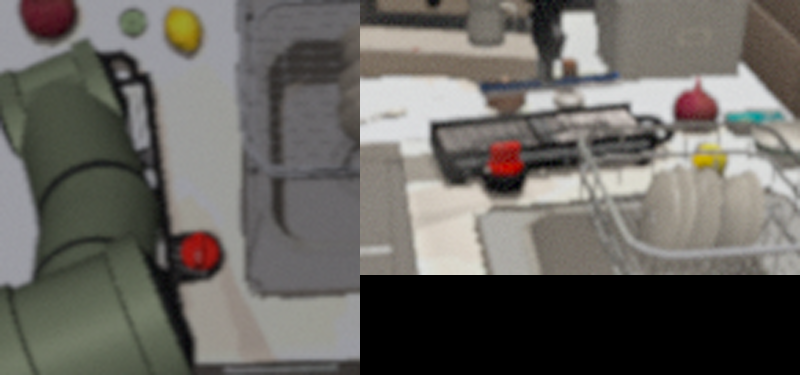

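The top view is blocked by the arm. The side view shows the level ruler above the slicer, with its ends at about (294,162) and (344,158) in full-image pixels, and the fingers near u=318.

```bash
python3 -c "
from meas import *
s=bot.observe();print(s['qpos'].round(3),s['qd'].round(3))
g=grab('side');p=s['position'];ex=np.array([np.cos(.1187),np.sin(.1187),0]);n=np.array([-ex[1],ex[0],0])
h=cv2.cvtColor(g['pixels'],cv2.COLOR_RGB2HSV)[150:170,285:355];m=cv2.inRange(h,(100,60,30),(130,255,200));yx=np.argwhere(m);print(yx[:,1].min()+285,yx[:,1].max()+285)
E=[]
for u in (yx[:,1].min()-.5,yx[:,1].max()+.5):
    k=yx[abs(yx[:,1]-u)<3];v=k[:,0].mean()+150
    c,d=ray(g,u+285,v);q=c+d*(n@(p-c))/(n@d);E.append((q-p)@ex);print(q,E[-1])
print('mid',np.mean(E),'len',E[1]-E[0], 'tcp px',proj(g,p))
o=np.array([.55,.1533,.05])
print('slot px',proj(g,o-.053*n),proj(g,o+.053*n))
"
```

```text
[-0.351  0.589 -0.022  1.784  0.018  0.769  1.306] [-0.    -0.022  0.004 -0.013  0.001  0.002  0.002]
294 343
[0.47046184 0.14305982 0.12970335] -0.09875763109822934
[0.68627749 0.16879813 0.13033136] 0.11858738681684952
mid 0.00991487785931009 len 0.21734501791507888 tcp px (np.float64(316.61373338317804), np.float64(159.07162009080213))
slot px (np.float64(315.56394593017797), np.float64(182.02198509752154)) (np.float64(308.6818440584245), np.float64(172.37777917643078))
```

```bash
python3 -m crank '{"travel":[[0,0,-1],[0,0,-2],[0,0,-3],[0,0,-4],[0,0,-4.5]],"turn":[[0,0,0],[0,0,0],[0,0,0],[0,0,0],[0,0,0]],"gripper":[1,1,1,1,1]}'
```

```text
clock: 6.5
position: [0.5681, 0.1547, 0.0831]
tool_rot: [-3.141, -0.001, -3.024]
force: [-0.3, -0.5, -2.9]
grip_width: 0.0115
finger_force: 59.7
```

```bash
python3 -m crank '{"travel":[[0,0,-0.6],[0,0,-1.2],[0,0,-1.6],[0,0,-1.8],[0,0,-1.8]],"turn":[[0,0,0],[0,0,0],[0,0,0],[0,0,0],[0,0,0]],"gripper":[1,1,1,1,1]}'
python3 -m crank '{"travel":[[0,0,-0.06],[0,0,-0.12],[0,0,-0.18],[0,0,-0.24],[0,0,-0.24]],"turn":[[0,0,0],[0,0,0],[0,0,0],[0,0,0],[0,0,0]],"gripper":[1,1,1,1,1]}'
```

```text
clock: 7.0
position: [0.5686, 0.1548, 0.0663]
tool_rot: [-3.142, -0.0, -3.024]
force: [-1.1, 0.4, -2.7]
grip_width: 0.0117
finger_force: 59.7
clock: 7.5
position: [0.5686, 0.1549, 0.0641]
tool_rot: [-3.142, -0.0, -3.024]
force: [0.1, -0.2, -1.7]
grip_width: 0.0117
finger_force: 59.7
```

```bash
python3 -m crank '{"travel":[[0,0,-0.05],[0,0,-0.1],[0,0,-0.15],[0,0,-0.15],[0,0,-0.15]],"turn":[[0,0,0],[0,0,0],[0,0,0],[0,0,0],[0,0,0]],"gripper":[1,1,1,1,1]}'
```

```text
clock: 8.0
position: [0.5686, 0.1548, 0.0626]
tool_rot: [-3.142, 0.0, -3.024]
force: [1.0, 0.3, -1.6]
grip_width: 0.0119
finger_force: 59.7
```

```bash
python3 -m crank '{"travel":[[0,0,-0.05],[0,0,-0.1],[0,0,-0.1],[0,0,-0.1],[0,0,-0.1]],"turn":[[0,0,0],[0,0,0],[0,0,0],[0,0,0],[0,0,0]],"gripper":[1,1,1,1,1]}'
python3 -m crank '{"travel":[[0,0,-0.03],[0,0,-0.06],[0,0,-0.06],[0,0,-0.06],[0,0,-0.06]],"turn":[[0,0,0],[0,0,0],[0,0,0],[0,0,0],[0,0,0]],"gripper":[1,1,1,1,1]}'
```

```text
clock: 8.5
position: [0.5686, 0.1549, 0.0616]
tool_rot: [-3.142, 0.0, -3.024]
force: [-0.4, -0.3, -2.1]
grip_width: 0.0113
finger_force: 59.7
clock: 9.0
position: [0.5686, 0.1548, 0.061]
tool_rot: [-3.142, 0.0, -3.024]
force: [-0.3, 0.5, -1.5]
grip_width: 0.0119
finger_force: 59.7
```

```bash
python3 -m crank '{"travel":[[0,0,-0.03],[0,0,-0.06],[0,0,-0.09],[0,0,-0.09],[0,0,-0.09]],"turn":[[0,0,0],[0,0,0],[0,0,0],[0,0,0],[0,0,0]],"gripper":[1,1,1,1,1]}'
python3 -m crank '{"travel":[[0,0,-0.03],[0,0,-0.06],[0,0,-0.06],[0,0,-0.06],[0,0,-0.06]],"turn":[[0,0,0],[0,0,0],[0,0,0],[0,0,0],[0,0,0]],"gripper":[1,1,1,1,1]}'
```

```text
clock: 9.5
position: [0.5686, 0.1548, 0.0601]
tool_rot: [-3.142, -0.0, -3.024]
force: [-0.1, -0.2, -2.7]
grip_width: 0.0116
finger_force: 59.7
clock: 10.0
position: [0.5686, 0.1548, 0.0595]
tool_rot: [-3.142, -0.0, -3.024]
force: [0.1, 0.1, -1.5]
grip_width: 0.0118
finger_force: 59.7
```

```bash
python3 -m crank '{"travel":[[0,0,-0.03],[0,0,-0.06],[0,0,-0.09],[0,0,-0.09],[0,0,-0.09]],"turn":[[0,0,0],[0,0,0],[0,0,0],[0,0,0],[0,0,0]],"gripper":[1,1,1,1,1]}'
python3 -m crank '{"travel":[[0,0,-0.03],[0,0,-0.06],[0,0,-0.06],[0,0,-0.06],[0,0,-0.06]],"turn":[[0,0,0],[0,0,0],[0,0,0],[0,0,0],[0,0,0]],"gripper":[1,1,1,1,1]}'
```

```text
clock: 10.5
position: [0.5686, 0.1548, 0.0586]
tool_rot: [-3.142, 0.0, -3.024]
force: [1.1, 0.0, -2.1]
grip_width: 0.0116
finger_force: 59.7
clock: 11.0
position: [0.5686, 0.1548, 0.0581]
tool_rot: [-3.142, 0.0, -3.024]
force: [-1.3, -0.4, 2.6]
grip_width: 0.0118
finger_force: 60.2
```

```bash
python3 -m crank '{"travel":[[0,0,0],[0,0,0],[0,0,0],[0,0,0],[0,0,0]],"turn":[[0,0,0],[0,0,0],[0,0,0],[0,0,0],[0,0,0]],"gripper":[0.8,0.65,0.55,0.55,0.55]}'
python3 -m crank '{"travel":[[0,0,0.5],[0,0,1.5],[0,0,3],[0,0,5],[0,0,5]],"turn":[[0,0,0],[0,0,0],[0,0,0],[0,0,0],[0,0,0]],"gripper":[0.55,0.55,0.55,0.55,0.55]}'
```

```text
clock: 11.5
position: [0.5686, 0.1549, 0.058]
tool_rot: [-3.142, 0.0, -3.024]
force: [-0.4, -0.5, 0.5]
grip_width: 0.0386
finger_force: 0.0
clock: 12.0
position: [0.5701, 0.1553, 0.1115]
tool_rot: [3.141, 0.004, -3.024]
force: [1.2, -0.6, 0.6]
grip_width: 0.0387
finger_force: 0.0
```

```bash
python3 -m crank '{"travel":[[-3,-0.4,0],[-7,-0.8,0],[-9.9,-1.2,-0.5],[-9.9,-1.2,-2],[-9.9,-1.2,-3]],"turn":[[0,0,0],[0,0,0],[0,0,0],[0,0,0],[0,0,0]],"gripper":[1,1,1,1,1]}' 30
python3 -m crank '{"travel":[[0,0,-0.3],[0,0,-0.6],[0,0,-0.6],[0,0,-0.6],[0,0,-0.6]],"turn":[[0,0,0],[0,0,0],[0,0,0],[0,0,0],[0,0,0]],"gripper":[1,1,1,1,1]}'
python3 -c "
from meas import *
f=grab('top','t5');g=grab('side','s5')
a=cv2.imread('pics/t5.png')[125:250,215:335];b=cv2.imread('pics/s5.png')[140:220,270:380]
cv2.imwrite('pics/v5.png',np.hstack([cv2.resize(a,(360,375),interpolation=2),cv2.copyMakeBorder(cv2.resize(b,(440,320),interpolation=2),0,55,0,0,0)]))"
```

```text
clock: 12.5
position: [0.4695, 0.143, 0.0782]
tool_rot: [3.141, 0.001, -3.023]
force: [1.2, -0.1, 0.2]
grip_width: -0.0001
finger_force: 0.0
clock: 13.0
position: [0.4698, 0.1429, 0.0722]
tool_rot: [3.141, 0.0, -3.024]
force: [-0.2, -0.7, 0.1]
grip_width: 0.0
finger_force: 0.0
```

View pics/v5.png

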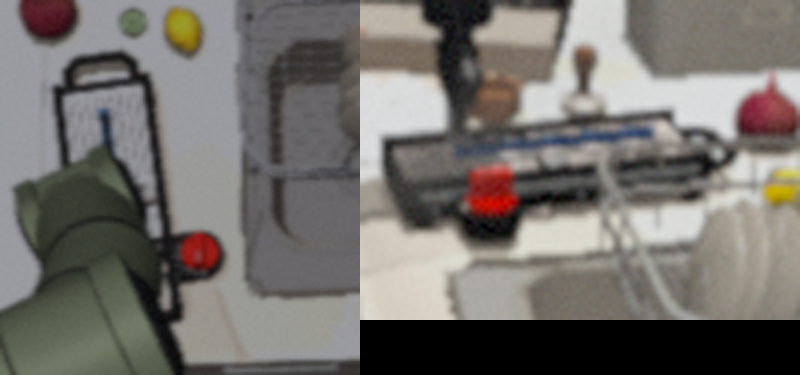

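The ruler lies along the middle of the plates, with its rear tip near top px (249,162). The side view shows the rib running the length of the slicer with the fingers over its ramp end.

```bash
python3 -c "
from meas import *
f=grab('top');o=np.array([.55,.1533]);ex=np.array([np.cos(.1187),np.sin(.1187)]);ey=np.array([-ex[1],ex[0]])
h=cv2.cvtColor(f['pixels'],cv2.COLOR_RGB2HSV)
print(h[158:172,248:253,1])
for v in (161,161.5,162,162.5):
  d=onz(f,249.5,v,.065)[:2]-o;print(v,d@ex,d@ey)
"
python3 -m crank '{"travel":[[0,0,-0.06],[0,0,-0.12],[0,0,-0.18],[0,0,-0.24],[0,0,-0.3]],"turn":[[0,0,0],[0,0,0],[0,0,0],[0,0,0],[0,0,0]],"gripper":[1,1,1,1,1]}'
python3 -m crank '{"travel":[[0,0,-0.06],[0,0,-0.12],[0,0,-0.18],[0,0,-0.24],[0,0,-0.3]],"turn":[[0,0,0],[0,0,0],[0,0,0],[0,0,0],[0,0,0]],"gripper":[1,1,1,1,1]}'
```

```text
[[ 10  11   9   7   7]
 [ 10  11  11   9  10]
 [ 19  22  20  16  10]
 [ 55  69  63  34  17]
 [ 78 117 107  45  14]
 [ 68 122 105  36  12]
 [ 40  91  88  28  11]
 [ 26  66 112  35  15]
 [ 24  64 120  48  23]
 [ 23  63 132  63  22]
 [ 27  67 131  72  24]
 [ 26  71 126  74  22]
 [ 27  58 103  78  30]
 [ 25  57 111  91  36]]
161 0.13073122710650073 -0.0008555663077838803
161.5 0.12868202832329273 -0.000605400084175034
162 0.12663381000242277 -0.0003553535554257411
162.5 0.12458657144038844 -0.00010542663565238884
clock: 13.65
position: [0.4696, 0.1428, 0.0689]
tool_rot: [-3.142, -0.0, -3.024]
force: [0.6, -0.8, -0.0]
grip_width: 0.0002
finger_force: 0.0
clock: 14.15
position: [0.4696, 0.1429, 0.066]
tool_rot: [-3.142, 0.0, -3.024]
force: [0.3, 0.5, -0.4]
grip_width: -0.0002
finger_force: 0.0
```

```bash
python3 -m crank '{"travel":[[0,0,-0.05],[0,0,-0.1],[0,0,-0.15],[0,0,-0.15],[0,0,-0.15]],"turn":[[0,0,0],[0,0,0],[0,0,0],[0,0,0],[0,0,0]],"gripper":[1,1,1,1,1]}'
python3 -m crank '{"travel":[[0,0,-0.05],[0,0,-0.1],[0,0,-0.1],[0,0,-0.1],[0,0,-0.1]],"turn":[[0,0,0],[0,0,0],[0,0,0],[0,0,0],[0,0,0]],"gripper":[1,1,1,1,1]}'
python3 -m crank '{"travel":[[0,0,-0.05],[0,0,-0.1],[0,0,-0.1],[0,0,-0.1],[0,0,-0.1]],"turn":[[0,0,0],[0,0,0],[0,0,0],[0,0,0],[0,0,0]],"gripper":[1,1,1,1,1]}'
```

```text
clock: 14.65
position: [0.4696, 0.1428, 0.0645]
tool_rot: [-3.142, 0.0, -3.024]
force: [-0.3, 0.6, -0.2]
grip_width: -0.0
finger_force: 0.0
clock: 15.15
position: [0.4696, 0.1428, 0.0635]
tool_rot: [-3.142, -0.0, -3.024]
force: [-0.8, -0.3, 0.2]
grip_width: -0.0002
finger_force: 0.3
clock: 15.65
position: [0.4696, 0.1429, 0.0625]
tool_rot: [-3.142, 0.0, -3.024]
force: [-0.4, 0.0, 0.8]
grip_width: -0.0001
finger_force: 0.3
```

```bash
python3 -m crank '{"travel":[[0,0,-0.03],[0,0,-0.06],[0,0,-0.09],[0,0,-0.12],[0,0,-0.12]],"turn":[[0,0,0],[0,0,0],[0,0,0],[0,0,0],[0,0,0]],"gripper":[1,1,1,1,1]}'
python3 -m crank '{"travel":[[0,0,-0.03],[0,0,-0.06],[0,0,-0.08],[0,0,-0.08],[0,0,-0.08]],"turn":[[0,0,0],[0,0,0],[0,0,0],[0,0,0],[0,0,0]],"gripper":[1,1,1,1,1]}'
```

```text
clock: 16.15
position: [0.4696, 0.1429, 0.0615]
tool_rot: [-3.142, 0.0, -3.024]
force: [-2.7, -0.7, 8.7]
grip_width: 0.0
finger_force: 4.3
clock: 16.65
position: [0.4696, 0.1429, 0.0613]
tool_rot: [3.142, 0.0, -3.024]
force: [-7.2, -1.2, 23.2]
grip_width: -0.0001
finger_force: 12.0
```

```bash
python3 -m crank '{"travel":[[0,0,0.08],[0,0,0.14],[0,0,0.2],[0,0,0.27],[0,0,0.35]],"turn":[[0,0,0],[0,0,0],[0,0,0],[0,0,0],[0,0,0]],"gripper":[1,1,1,1,1]}'
python3 -m crank '{"travel":[[0,0,2],[0,0,4],[0.6,-4,5],[1.2,-8,5],[1.75,-9.8,5]],"turn":[[0,0,0],[0,0,0],[0,0,-2],[0,0,-4],[0,0,-5]],"gripper":[1,1,0.6,0.6,0.6]}'
python3 -m crank '{"travel":[[0,0,0],[0,0,-0.4],[0,0,-1],[0,0,-1.5],[0,0,-1.5]],"turn":[[0,0,0],[0,0,0],[0,0,0],[0,0,0],[0,0,0]],"gripper":[0.6,0.6,0.6,0.6,0.6]}'
```

```text
clock: 17.15
position: [0.4697, 0.1429, 0.064]
tool_rot: [-3.142, 0.0, -3.024]
force: [0.1, -0.6, 0.2]
grip_width: -0.0001
finger_force: 0.2
clock: 17.65
position: [0.4872, 0.0415, 0.1144]
tool_rot: [-3.141, 0.0, -3.115]
force: [0.4, 1.5, 0.4]
grip_width: 0.0342
finger_force: 0.0
clock: 18.15
position: [0.4865, 0.0455, 0.0981]
tool_rot: [-3.141, -0.001, -3.11]
force: [0.5, 0.3, 0.0]
grip_width: 0.0344
finger_force: 0.0
```

```bash
python3 -m crank '{"travel":[[0,0,-1],[0,0,-2],[0,0,-2.8],[0,0,-3.5],[0,0,-3.7]],"turn":[[0,0,0],[0,0,0],[0,0,0],[0,0,0],[0,0,0]],"gripper":[0.6,0.6,0.6,0.6,0.6]}'
python3 -m crank '{"travel":[[0,0,0],[0,0,0],[0,0,0],[0,0,0],[0,0,0]],"turn":[[0,0,0],[0,0,0],[0,0,0],[0,0,0],[0,0,0]],"gripper":[0.8,1,1,1,1]}' 70
```

```text
clock: 18.65
position: [0.4867, 0.0448, 0.061]
tool_rot: [-3.141, -0.001, -3.111]
force: [0.5, -0.2, 0.9]
grip_width: 0.0339
finger_force: 0.0
clock: 19.15
position: [0.4872, 0.0448, 0.0622]
tool_rot: [-3.142, 0.0, -3.111]
force: [-2.3, -1.2, 3.2]
grip_width: 0.0108
finger_force: 69.0
```

```bash
python3 -m crank '{"travel":[[0,0,0],[0,0,0],[0,0,0],[0,0,0],[0,0,0]],"turn":[[0,0,-6],[0,0,-12],[0,0,-18],[0,0,-24],[0,0,-28]],"gripper":[1,1,1,1,1]}'
python3 -m crank '{"travel":[[0,0,0],[0,0,0],[0,0,0],[0,0,0],[0,0,0]],"turn":[[0,0,0],[0,0,0],[0,0,0],[0,0,0],[0,0,0]],"gripper":[1,1,1,1,1]}'
python3 -c "
from h import *
print(bot.observe()['moment'])"
```

```text
clock: 19.65
position: [0.4876, 0.0465, 0.0622]
tool_rot: [3.14, 0.0, 2.681]
force: [0.6, 10.1, 0.8]
grip_width: 0.011
finger_force: 68.8
clock: 20.15
position: [0.4876, 0.0466, 0.0622]
tool_rot: [3.14, 0.0, 2.685]
force: [-0.2, 9.3, 0.8]
grip_width: 0.0113
finger_force: 68.8
[ 2.2647018  -0.00970887 -0.21613179]
```

```bash
python3 -m crank '{"travel":[[0,0,0],[0,0,0],[0,0,0],[0,0,1],[0,0,4]],"turn":[[0,0,0],[0,0,0],[0,0,0],[0,0,0],[0,0,0]],"gripper":[0.7,0.6,0.6,0.6,0.6]}'
python3 -m crank '{"travel":[[3,2,2],[7,5,2],[11,8,2],[15,11,2],[18.3,12.1,2]],"turn":[[0,0,7],[0,0,14],[0,0,21],[0,0,28],[0,0,33]],"gripper":[0.6,0.6,1,1,1]}' 30
python3 -m crank '{"travel":[[0,0,-1],[0,0,-3],[0,0,-4],[0,0,-4.5],[0,0,-4.5]],"turn":[[0,0,0],[0,0,0],[0,0,0],[0,0,0],[0,0,0]],"gripper":[1,1,1,1,1]}' 30
```

```text
clock: 20.65
position: [0.4859, 0.0445, 0.1013]
tool_rot: [-3.139, -0.003, 2.683]
force: [-0.0, -0.3, 1.2]
grip_width: 0.0338
finger_force: 0.0
clock: 21.15
position: [0.6715, 0.1695, 0.1229]
tool_rot: [3.14, 0.001, -3.016]
force: [-1.2, -0.2, -0.9]
grip_width: -0.0002
finger_force: 0.0
clock: 21.65
position: [0.6697, 0.1656, 0.0769]
tool_rot: [-3.141, -0.001, -3.024]
force: [-0.1, -0.6, 0.3]
grip_width: -0.0
finger_force: 0.0
```

```bash
python3 -m crank '{"travel":[[0.1,0.1,-0.3],[0.1,0.1,-0.6],[0.1,0.1,-0.9],[0.1,0.1,-1],[0.1,0.1,-1]],"turn":[[0,0,0],[0,0,0],[0,0,0],[0,0,0],[0,0,0]],"gripper":[1,1,1,1,1]}'
python3 -m crank '{"travel":[[0,0,-0.06],[0,0,-0.12],[0,0,-0.18],[0,0,-0.2],[0,0,-0.2]],"turn":[[0,0,0],[0,0,0],[0,0,0],[0,0,0],[0,0,0]],"gripper":[1,1,1,1,1]}'
```

```text
clock: 22.15
position: [0.671, 0.1668, 0.0669]
tool_rot: [-3.142, -0.0, -3.024]
force: [-0.1, 0.8, -0.2]
grip_width: 0.0001
finger_force: 0.0
clock: 22.65
position: [0.6711, 0.1669, 0.0649]
tool_rot: [-3.142, -0.0, -3.024]
force: [-0.9, 0.1, 0.2]
grip_width: 0.0004
finger_force: 0.0
```

```bash
python3 -m crank '{"travel":[[0,0,-0.02],[0,0,-0.04],[0,0,-0.05],[0,0,-0.05],[0,0,-0.05]],"turn":[[0,0,0],[0,0,0],[0,0,0],[0,0,0],[0,0,0]],"gripper":[1,1,1,1,1]}'
```

```text
clock: 23.15
position: [0.6711, 0.1669, 0.0645]
tool_rot: [3.142, 0.0, -3.024]
force: [0.3, -0.5, 0.5]
grip_width: 0.0
finger_force: 0.0
```

```bash
python3 -m crank '{"travel":[[0,0,-0.02],[0,0,-0.03],[0,0,-0.03],[0,0,-0.03],[0,0,-0.03]],"turn":[[0,0,0],[0,0,0],[0,0,0],[0,0,0],[0,0,0]],"gripper":[1,1,1,1,1]}'
```

```text
clock: 23.65
position: [0.6711, 0.1669, 0.0643]
tool_rot: [-3.142, 0.0, -3.024]
force: [-0.7, -0.1, 2.2]
grip_width: -0.0
finger_force: 1.3
```

```bash
python3 -m crank '{"travel":[[0,0,-0.01],[0,0,-0.02],[0,0,-0.02],[0,0,-0.02],[0,0,-0.02]],"turn":[[0,0,0],[0,0,0],[0,0,0],[0,0,0],[0,0,0]],"gripper":[1,1,1,1,1]}'
python3 -c "
from h import *
s=bot.observe();print(s['position'],s['force'])"
```

```text
clock: 24.15
position: [0.6711, 0.1669, 0.0642]
tool_rot: [3.142, 0.0, -3.024]
force: [-2.7, 0.6, 5.7]
grip_width: -0.0002
finger_force: 2.9
[0.67112491 0.1668788  0.06420631] [-2.70701266  0.64695537  5.6809625 ]
```

```bash
python3 -m crank '{"travel":[[0,0,0.1],[0,0,1],[-4,-0.5,2.5],[-8,-0.95,2.5],[-12,-1.42,2.5]],"turn":[[0,0,0],[0,0,0],[0,0,0],[0,0,0],[0,0,0]],"gripper":[1,1,1,1,1]}'
python3 -m crank '{"travel":[[-4,-0.5,0],[-8.15,-0.97,0],[-8.15,-0.97,0],[-8.15,-0.97,-1.5],[-8.15,-0.97,-1.8]],"turn":[[0,0,0],[0,0,0],[0,0,0],[0,0,0],[0,0,0]],"gripper":[1,1,1,1,1]}'
python3 -m crank '{"travel":[[0,0,-0.1],[0,0,-0.2],[0,0,-0.3],[0,0,-0.4],[0,0,-0.4]],"turn":[[0,0,0],[0,0,0],[0,0,0],[0,0,0],[0,0,0]],"gripper":[1,1,1,1,1]}'
```

```text
clock: 24.65
position: [0.5499, 0.1525, 0.0898]
tool_rot: [3.141, 0.001, -3.024]
force: [0.3, 0.7, 0.3]
grip_width: 0.0001
finger_force: 0.0
clock: 25.15
position: [0.4696, 0.1431, 0.0707]
tool_rot: [-3.142, -0.0, -3.023]
force: [-0.5, -0.1, -0.8]
grip_width: 0.0
finger_force: 0.0
clock: 25.65
position: [0.4697, 0.1429, 0.067]
tool_rot: [-3.142, 0.0, -3.024]
force: [-1.7, 0.1, -0.3]
grip_width: 0.0001
finger_force: 0.0
```

```bash
python3 -m crank '{"travel":[[0,0,-0.08],[0,0,-0.16],[0,0,-0.24],[0,0,-0.27],[0,0,-0.27]],"turn":[[0,0,0],[0,0,0],[0,0,0],[0,0,0],[0,0,0]],"gripper":[1,1,1,1,1]}'
```

```text
clock: 26.15
position: [0.4696, 0.1429, 0.0642]
tool_rot: [-3.142, -0.0, -3.024]
force: [-0.2, 0.2, 0.1]
grip_width: -0.0001
finger_force: 0.0
```

```bash
python3 -m crank '{"travel":[[0,0,-0.01],[0,0,-0.02],[0,0,-0.02],[0,0,-0.02],[0,0,-0.02]],"turn":[[0,0,0],[0,0,0],[0,0,0],[0,0,0],[0,0,0]],"gripper":[1,1,1,1,1]}'; python3 -c "
from h import *
s=bot.observe();print(s['position'],s['force'])"
```

```text
clock: 26.65
position: [0.4696, 0.143, 0.0641]
tool_rot: [3.142, 0.0, -3.024]
force: [-0.2, -0.9, 0.8]
grip_width: 0.0003
finger_force: 0.2
[0.46960686 0.14296766 0.06410182] [-0.16161261 -0.85087826  0.84572093]
```

```bash
python3 -m crank '{"travel":[[0,0,-0.01],[0,0,-0.02],[0,0,-0.03],[0,0,-0.03],[0,0,-0.03]],"turn":[[0,0,0],[0,0,0],[0,0,0],[0,0,0],[0,0,0]],"gripper":[1,1,1,1,1]}'; python3 -c "
from h import *
s=bot.observe();print(s['position'],s['force'])"
```

```text
clock: 27.15
position: [0.4696, 0.1429, 0.0639]
tool_rot: [-3.142, 0.0, -3.024]
force: [-1.1, 0.2, 4.6]
grip_width: 0.0
finger_force: 2.7
[0.46960849 0.14293672 0.06391964] [-1.07620399  0.19320519  4.60640396]
```

```bash
python3 -m crank '{"travel":[[0,0,0.05],[0,0,1],[0,0,4],[0.6,-4,5],[1.2,-8,5]],"turn":[[0,0,0],[0,0,-2],[0,0,-10],[0,0,-18],[0,0,-26]],"gripper":[1,1,1,0.6,0.6]}'
python3 -m crank '{"travel":[[0.55,-1.7,0],[0.55,-1.7,0],[0.55,-1.7,-1],[0.55,-1.7,-2],[0.55,-1.7,-2.5]],"turn":[[0,0,-7],[0,0,-7],[0,0,-7],[0,0,-7],[0,0,-7]],"gripper":[0.6,0.6,0.6,0.6,0.6]}'
```

```text
clock: 27.65
position: [0.4826, 0.0631, 0.116]
tool_rot: [3.139, 0.002, 2.801]
force: [0.0, -0.7, -1.0]
grip_width: 0.0282
finger_force: 0.0
clock: 28.15
position: [0.4864, 0.0468, 0.0875]
tool_rot: [-3.141, -0.001, 2.686]
force: [0.3, -0.3, -1.4]
grip_width: 0.0342
finger_force: 0.0
```

```bash
python3 -m crank '{"travel":[[0,0,-1],[0,0,-2],[0,0,-2.6],[0,0,-2.6],[0,0,-2.6]],"turn":[[0,0,0],[0,0,0],[0,0,0],[0,0,0],[0,0,0]],"gripper":[0.6,0.6,0.6,0.6,0.6]}'
python3 -m crank '{"travel":[[0,0,0],[0,0,0],[0,0,0],[0,0,0],[0,0,0]],"turn":[[0,0,0],[0,0,0],[0,0,0],[0,0,0],[0,0,0]],"gripper":[0.8,1,1,1,1]}' 70
python3 -m crank '{"travel":[[0,0,0],[0,0,0],[0,0,0],[0,0,0],[0,0,0]],"turn":[[0,0,-1],[0,0,-2],[0,0,-3],[0,0,-3.5],[0,0,-3.5]],"gripper":[1,1,1,1,1]}'
```

```text
clock: 28.65
position: [0.4871, 0.0459, 0.0627]
tool_rot: [-3.141, -0.0, 2.683]
force: [0.4, 0.5, 0.7]
grip_width: 0.0346
finger_force: 0.0
clock: 29.15
position: [0.4876, 0.0465, 0.0634]
tool_rot: [3.14, 0.001, 2.684]
force: [-0.2, 2.7, 5.2]
grip_width: 0.0112
finger_force: 68.8
clock: 29.65
position: [0.4877, 0.0467, 0.0634]
tool_rot: [3.14, 0.001, 2.623]
force: [0.6, 4.6, 6.9]
grip_width: 0.0111
finger_force: 68.8
```

```bash
python3 -m crank '{"travel":[[0,0,0],[0,0,0],[0,0,0],[0,0,1],[0,0,4]],"turn":[[0,0,0],[0,0,0],[0,0,0],[0,0,0],[0,0,0]],"gripper":[0.7,0.6,0.6,0.6,0.6]}'
python3 -m crank '{"travel":[[3,2,2],[7,5,2],[11,8,2],[15,11,2],[18.4,12.1,2]],"turn":[[0,0,7],[0,0,14],[0,0,21],[0,0,28],[0,0,36]],"gripper":[0.6,0.6,1,1,1]}' 30
python3 -m crank '{"travel":[[0,0,-1],[0,0,-3],[0,0,-4.5],[0,0,-5.3],[0,0,-5.3]],"turn":[[0,0,0],[0,0,0],[0,0,0],[0,0,0],[0,0,0]],"gripper":[1,1,1,1,1]}' 30
```

```text
clock: 30.15
position: [0.4859, 0.0456, 0.1021]
tool_rot: [-3.139, -0.003, 2.622]
force: [0.3, -0.2, -0.0]
grip_width: 0.0345
finger_force: 0.0
clock: 30.65
position: [0.6724, 0.1708, 0.1237]
tool_rot: [3.14, 0.001, -3.025]
force: [0.4, 0.2, -0.6]
grip_width: -0.0002
finger_force: 0.0
clock: 31.15
position: [0.6704, 0.1667, 0.069]
tool_rot: [-3.141, -0.002, -3.033]
force: [-0.7, -0.1, 0.8]
grip_width: 0.0002
finger_force: 0.0
```

```bash
python3 -m crank '{"travel":[[0,0,-0.08],[0,0,-0.16],[0,0,-0.24],[0,0,-0.32],[0,0,-0.36]],"turn":[[0,0,0],[0,0,0],[0,0,0],[0,0,0],[0,0,0]],"gripper":[1,1,1,1,1]}' 
python3 -m crank '{"travel":[[0,0,0],[0,0,0],[0,0,0],[0,0,0],[0,0,0]],"turn":[[0,0,0],[0,0,0],[0,0,0],[0,0,0],[0,0,0]],"gripper":[1,1,1,1,1]}'; python3 -c "
from h import *
s=bot.observe();print(s['position'],s['force'])"
```

```text
clock: 31.65
position: [0.6712, 0.167, 0.0663]
tool_rot: [-3.142, 0.0, -3.033]
force: [-0.1, 0.1, -0.1]
grip_width: -0.0
finger_force: 0.0
clock: 32.15
position: [0.6711, 0.167, 0.0662]
tool_rot: [3.142, 0.0, -3.032]
force: [-0.3, -0.6, -0.2]
grip_width: -0.0002
finger_force: 0.0
[0.67112567 0.16700267 0.0661927 ] [-0.29652206 -0.64937288 -0.16274065]
```

```bash
python3 -m crank '{"travel":[[0,0,-0.06],[0,0,-0.12],[0,0,-0.15],[0,0,-0.17],[0,0,-0.17]],"turn":[[0,0,0],[0,0,0],[0,0,0],[0,0,0],[0,0,0]],"gripper":[1,1,1,1,1]}'; python3 -c "
from h import *
s=bot.observe();print(s['position'],s['force'])"
```

```text
clock: 32.65
position: [0.6711, 0.1669, 0.0644]
tool_rot: [-3.142, -0.0, -3.033]
force: [-0.0, -0.2, 0.3]
grip_width: -0.0004
finger_force: 0.0
[0.67109428 0.16691589 0.06443396] [-0.01381158 -0.16834531  0.33205554]
```

```bash
python3 -m crank '{"travel":[[0,0,-0.01],[0,0,-0.02],[0,0,-0.03],[0,0,-0.03],[0,0,-0.03]],"turn":[[0,0,0],[0,0,0],[0,0,0],[0,0,0],[0,0,0]],"gripper":[1,1,1,1,1]}'; python3 -c "
from h import *
s=bot.observe();print(s['position'],s['force'])"
```

```text
clock: 33.15
position: [0.6711, 0.1669, 0.0642]
tool_rot: [-3.142, 0.0, -3.033]
force: [-0.2, -0.6, 1.6]
grip_width: -0.0
finger_force: 1.0
[0.6711147  0.16694901 0.06424991] [-0.15370519 -0.60522588  1.58027123]
```

```bash
python3 -m crank '{"travel":[[0,0,-0.01],[0,0,-0.02],[0,0,-0.02],[0,0,-0.02],[0,0,-0.02]],"turn":[[0,0,0],[0,0,0],[0,0,0],[0,0,0],[0,0,0]],"gripper":[1,1,1,1,1]}'; python3 -c "
from h import *
s=bot.observe();print(s['position'],s['force'])"
```

```text
clock: 33.65
position: [0.6711, 0.167, 0.0642]
tool_rot: [3.142, 0.0, -3.033]
force: [-1.9, -1.2, 6.2]
grip_width: -0.0001
finger_force: 2.8
[0.67113711 0.16695204 0.06422298] [-1.85445578 -1.24491911  6.1778627 ]
```

```bash
python3 -m crank '{"travel":[[0,0,0.1],[0,0,1],[-4,-0.5,2.5],[-8,-0.95,2.5],[-12,-1.42,2.5]],"turn":[[0,0,0],[0,0,0],[0,0,0],[0,0,0],[0,0,0]],"gripper":[1,1,1,1,1]}'
python3 -m crank '{"travel":[[-4,-0.5,0],[-8.15,-0.97,0],[-8.15,-0.97,0],[-8.15,-0.97,-1.5],[-8.15,-0.97,-1.8]],"turn":[[0,0,0],[0,0,0],[0,0,0],[0,0,0],[0,0,0]],"gripper":[1,1,1,1,1]}'
python3 -m crank '{"travel":[[0,0,-0.1],[0,0,-0.2],[0,0,-0.3],[0,0,-0.4],[0,0,-0.4]],"turn":[[0,0,0],[0,0,0],[0,0,0],[0,0,0],[0,0,0]],"gripper":[1,1,1,1,1]}'
python3 -m crank '{"travel":[[0,0,-0.08],[0,0,-0.16],[0,0,-0.22],[0,0,-0.24],[0,0,-0.24]],"turn":[[0,0,0],[0,0,0],[0,0,0],[0,0,0],[0,0,0]],"gripper":[1,1,1,1,1]}'; python3 -c "
from h import *
s=bot.observe();print(s['position'],s['force'])"
```

```text
clock: 34.15
position: [0.5499, 0.1526, 0.0898]
tool_rot: [3.141, 0.001, -3.033]
force: [-0.2, 0.7, -0.1]
grip_width: -0.0004
finger_force: 0.0
clock: 34.65
position: [0.4696, 0.1431, 0.0707]
tool_rot: [-3.142, -0.0, -3.032]
force: [-0.2, 0.1, 0.9]
grip_width: -0.0
finger_force: 0.0
clock: 35.15
position: [0.4696, 0.1431, 0.067]
tool_rot: [3.142, -0.0, -3.033]
force: [0.3, -0.5, 0.2]
grip_width: 0.0001
finger_force: 0.0
clock: 35.65
position: [0.4696, 0.1431, 0.0646]
tool_rot: [-3.142, -0.0, -3.032]
force: [0.2, -0.8, -0.9]
grip_width: -0.0002
finger_force: 0.0
[0.4696037  0.1430618  0.06456874] [ 0.19551279 -0.75770755 -0.94477133]
```

```bash
python3 -m crank '{"travel":[[0,0,-0.01],[0,0,-0.02],[0,0,-0.03],[0,0,-0.03],[0,0,-0.03]],"turn":[[0,0,0],[0,0,0],[0,0,0],[0,0,0],[0,0,0]],"gripper":[1,1,1,1,1]}'; python3 -c "
from h import *
s=bot.observe();print(s['position'],s['force'])"
```

```text
clock: 36.15
position: [0.4696, 0.1431, 0.0643]
tool_rot: [-3.142, 0.0, -3.032]
force: [-0.1, 1.1, -0.0]
grip_width: -0.0
finger_force: 0.0
[0.46960522 0.14308442 0.0643044 ] [-0.13644578  1.12713289 -0.03826983]
```

```bash
python3 -m crank '{"travel":[[0,0,-0.01],[0,0,-0.01],[0,0,-0.01],[0,0,-0.01],[0,0,-0.01]],"turn":[[0,0,0],[0,0,0],[0,0,0],[0,0,0],[0,0,0]],"gripper":[1,1,1,1,1]}'; python3 -c "
from h import *
s=bot.observe();print(s['position'],s['force'],s['finger_force'])"
```

```text
clock: 36.65
position: [0.4697, 0.1431, 0.0642]
tool_rot: [3.142, 0.0, -3.033]
force: [0.1, 0.5, 3.4]
grip_width: 0.0001
finger_force: 1.3
[0.46965389 0.14308316 0.06424702] [0.11975544 0.51896979 3.38795993] 1.3054980151355267
```

```bash
python3 -m crank '{"travel":[[0,0,-0.01],[0,0,-0.015],[0,0,-0.015],[0,0,-0.015],[0,0,-0.015]],"turn":[[0,0,0],[0,0,0],[0,0,0],[0,0,0],[0,0,0]],"gripper":[1,1,1,1,1]}'; python3 -c "
from h import *
s=bot.observe();print(s['position'],s['force'],s['finger_force'])"
```

```text
clock: 37.15
position: [0.4697, 0.1431, 0.0642]
tool_rot: [3.142, 0.0, -3.033]
force: [-1.8, -0.6, 6.3]
grip_width: 0.0002
finger_force: 3.2
[0.46965677 0.14307556 0.06417692] [-1.78761577 -0.56242147  6.34036012] 3.1626931610339426
```

```bash
python3 -m crank '{"travel":[[0,0,0.05],[0,0,1],[0,0,4],[0,0,8],[0,0,12]],"turn":[[0,0,0],[0,0,0],[0,0,0],[0,0,0],[0,0,0]],"gripper":[1,1,1,1,1]}'
python3 -m crank '{"travel":[[0,-4,0],[0,-8,0],[0,-13,0],[-1,-18,0],[-2,-23,0]],"turn":[[0,0,0],[0,0,0],[0,0,0],[0,0,0],[0,0,0]],"gripper":[1,1,1,1,1]}'
python3 -m crank '{"travel":[[0,0,0],[0,0,0],[0,0,0],[0,0,0],[0,0,0]],"turn":[[0,0,0],[0,0,0],[0,0,0],[0,0,0],[0,0,0]],"gripper":[1,1,1,1,1]}'
python3 -c "
from meas import *
f=grab('top','t9');a=cv2.imread('pics/t9.png')[125:250,215:335];cv2.imwrite('pics/v9.png',cv2.resize(a,None,fx=4,fy=4,interpolation=2))"
```

```text
clock: 37.65
position: [0.4692, 0.1428, 0.1859]
tool_rot: [-3.141, -0.001, -3.033]
force: [0.2, -0.4, 0.4]
grip_width: -0.0001
finger_force: 0.0
clock: 38.15
position: [0.4494, -0.0868, 0.1847]
tool_rot: [-3.142, 0.001, -3.032]
force: [0.1, -0.8, -0.9]
grip_width: -0.0
finger_force: 0.0
clock: 38.65
position: [0.4502, -0.0841, 0.1841]
tool_rot: [3.141, 0.0, -3.031]
force: [0.5, 1.0, -0.6]
grip_width: 0.0
finger_force: 0.0
```

View pics/v9.png

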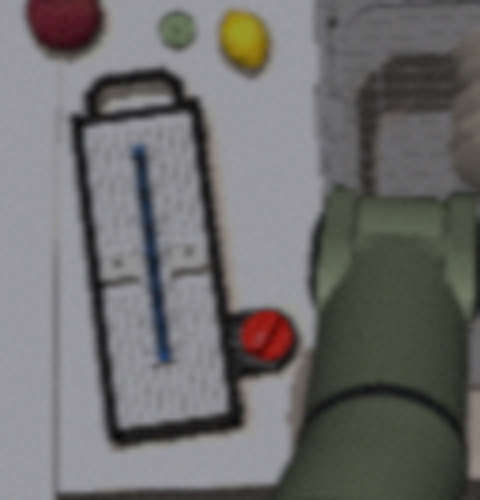

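The ruler lies along the slicer from crop (138,147) to (165,362) and crosses the slot near (152,274). About 59% of it is on the rear plate, and the dial is turned and clear of the arm.

```bash
python3 -c "
from workcell import bot
print(bot.job_done())"
```

```text
the job is handed in; nothing more can be done
None
```

The slicer is set to zero and handed in: final presses of about 6 N gave the same height at both ends (64.22 mm rear, 64.18 mm ramp), and the ruler lies untouched with about 59% on the rear plate; the first rock test on the ramp end briefly reached 23 N, over the 3–12 N range but below the 35 N limit.

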